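# Stack two optical filters with a separator between

### The job

Put the amber filter away in the cradle on top of the green one, with the white separator sheet between them: lay the separator on the green filter first and let go of it, then set the amber filter on it, all squarely in line with the cradle between its end stops. The glass is delicate: grip the amber filter lightly, set it down softly without dropping it or pressing it down hard, never let the two filters touch, and leave the blue filter and the other things on the bench alone.

Things in the scene. Friction and masses are not known exactly. Their poses are not given: they have to be found in the camera images.
- cradle: Storage cradle, fixed to the bench. Aluminium bar 124 (x) x 30 (y) x 20 mm high; the stack lies on its top. White end stops (8 mm thick, 50 wide, 48 high) centred at x = -54 and +54 mm leave 100 mm between them. Long sides open: plates overhang the bar there, so fingers pass beside it. Origin at the centre of the underside, x along the bar, z up.
- green_filter: Green glass filter plate, 84 x 44 x 6 mm, about 55 g; origin at the centre of its underside, x along its length. It already lies in the cradle, loose, long side along the bar, underside 20 mm above the bench. Narrower than the separator, which is narrower than the amber filter (5 mm a side each), so fingertips may reach a little below the plate they hold.
- separator: White rigid plastic separator sheet, 88 x 54 x 5 mm, about 52 g; origin at the centre of its underside, x along the 88 mm length, y along the 54 mm width. It starts loose and flat on a grey foam rest. Its two ends are alike, so it may go in either way round.
- amber_filter: Amber (orange) glass filter plate, 84 x 64 x 6 mm, about 80 g; origin at the centre of its underside, x along the 84 mm length, y along the 64 mm width. It starts loose and flat on a grey foam rest. Delicate: 20 to 40 N per finger is safe, over 50 N too hard; not to be pressed down with more than 25 N nor let fall over 10 mm. Either way round is right.
- blue_filter: Blue glass filter plate, 84 x 64 x 6 mm, about 80 g; origin at the centre of its underside, x along the 84 mm length, y along the 64 mm width. It lies on another grey foam rest and stays there.
- pad_white: Grey foam rest, 70 (x) x 30 (y) x 20 mm high, fixed to the bench; origin at the centre of its underside, x along its length, parallel to the length of the plate lying centred on it. The white separator starts on it.
- pad_amber: Grey foam rest, 70 (x) x 30 (y) x 20 mm high, fixed to the bench; origin at the centre of its underside, x along its length, parallel to the length of the plate lying centred on it. The amber filter starts on it.
- pad_blue: Grey foam rest, 70 (x) x 30 (y) x 20 mm high, fixed to the bench; origin at the centre of its underside, x along its length, parallel to the length of the plate lying centred on it. The blue filter lies on it.
- bottle: Brown glass bottle, 60 mm across, 120 mm tall, loose; origin under its centre. Bystander.
- beaker: Clear beaker, 70 mm across, 85 mm tall, loose; origin under its centre. Bystander.
- jar: White jar with blue cap, 60 mm across, 70 mm tall, loose; origin under its centre. Bystander.
- screwdriver: Screwdriver lying on the bench beyond the cradle, loose; x along its length. Bystander.
- lens_cap: Yellow round lens cap, 60 mm across, 18 mm high, loose; origin under its centre. Bystander.
Things that resemble listed ones, but are neither listed nor needed, are in the scene too. Leave any pink or yellow look-alike of the amber_filter alone.

How it is judged:
On the way, in this order (a step that is already met when the one before it is completed fails the run):
1. the separator lies flat and square on the green filter in the cradle, let go (x of separator in the frame of cradle between -0.009 and 0.009 m and y of separator in the frame of cradle between -0.009 and 0.009 m and z of separator in the frame of cradle between 0.024 and 0.029 m and angle between each of separator, green_filter's own z axis and vertical below 0.05 rad and angle between the x axis of each of separator, green_filter and the x axis of cradle, either way round below 0.14 rad and linear speed of separator below 0.03 m/s and contact force between the fingers and separator below 0.1 N and x of green_filter in the frame of cradle between -0.011 and 0.011 m and y of green_filter in the frame of cradle between -0.011 and 0.011 m and z of green_filter in the frame of cradle between 0.018 and 0.023 m), for 0.2 s.
2. the amber filter lies flat and square on the separator, let go (x of amber_filter in the frame of cradle between -0.011 and 0.011 m and y of amber_filter in the frame of cradle between -0.009 and 0.009 m and z of amber_filter in the frame of cradle between 0.029 and 0.034 m and angle between each of amber_filter, separator's own z axis and vertical below 0.05 rad and angle between the x axis of each of amber_filter, separator and the x axis of cradle, either way round below 0.14 rad and linear speed of amber_filter below 0.03 m/s and contact force between the fingers and amber_filter below 0.1 N and x of separator in the frame of cradle between -0.009 and 0.009 m and y of separator in the frame of cradle between -0.009 and 0.009 m and z of separator in the frame of cradle between 0.024 and 0.029 m), for 0.2 s.
At the end, for the whole second after the job is handed in: Green filter, separator and amber filter lie in that order in the cradle, flat (3 deg), in line with it (8 deg), centred within 9 mm (green 11 mm; lengthwise both filters 11 mm), let go and at rest; the blue filter is within 20 mm of its start (all of step 2 and x of green_filter in the frame of cradle between -0.011 and 0.011 m and y of green_filter in the frame of cradle between -0.011 and 0.011 m and z of green_filter in the frame of cradle between 0.018 and 0.023 m and angle between green_filter's own z axis and vertical below 0.05 rad and angle between the x axis of green_filter and the x axis of cradle, either way round below 0.14 rad and linear speed of each of separator, green_filter below 0.03 m/s and contact force between the fingers and separator below 0.1 N and distance of blue_filter from where it was at the start of the episode below 0.02 m); the robot touches nothing.
It fails at once if the green and amber filters touch each other (contact force between green_filter and amber_filter above 0.2 N).
It fails at once if the amber filter is gripped too hard (over 50 N per finger, 100 N in all) (contact force between the fingers and amber_filter above 100 N).
It fails at once if the amber filter is pressed on the separator with more than 25 N (contact force between amber_filter and separator above 25 N).
It fails at once if the amber filter is dropped (falls faster than 0.5 m/s with no finger on it) (linear speed of amber_filter above 0.5 m/s and contact force between the fingers and amber_filter below 0.1 N).
It fails at once if the blue filter is moved more than 20 mm or another bystander more than 30 mm (distance of blue_filter from where it was at the start of the episode above 0.02 m or distance of any of bottle, beaker, jar, screwdriver, lens_cap from where it was at the start of the episode above 0.03 m).
It also fails if it takes over 72 s, if anything falls off the work surface, if the arm or the gripper's body presses on something with over 40 N, if the wrist force passes 120 N, or if a joint passes its speed limit or range.

### The arm

A 7-joint arm with a two-finger parallel gripper is mounted at the origin on the work surface. World frame = base frame: x ahead of the robot, y to its left, z up, the work surface at z = 0. Lengths are in m, angles in rad, forces in N, time in s.
With the tool pointing down it reaches from about 0.4 to 0.85 m from the base axis. Payload 10.4 kg.
Tool frame: the origin (TCP) lies on the mounting face of the last link; the fingertips stand 173 mm ahead of it and the grasp point (between the pads) lies 155 mm ahead of it; y points along the fingers, z is the direction in which the jaws open and shut, and the axes are right-handed (so a half turn about y gives the same grasp; the last joint's range is limited). The gripper opens to 85 mm and grips with 20 to 120 N. Pads are 22 mm wide; open, the fingers measure 114 mm over their backs; the gripper's body (76 mm by 85 mm) begins 54 mm behind the grasp point. The pads swing forward as they close: fully open they stand 13 mm farther back than shut.
Start: joints at [1.255, 0.332, -0.065, 1.46, 0.022, 1.35, -0.088], TCP at [0.18, -0.598, 0.405] pointing down, gripper open.
Joint ranges: [-2.6, 2.6], [-0.5, 2.12], [-1.47, 1.34], [0.16, 2.42], [-1.27, 4.41], [0.06, 2.06], [-2.6, 2.6]. Speed limits (rad/s): [2.22, 2.22, 2.79, 2.79, 3.14, 3.14, 3.14].

### API

Orientations are given as a unit quaternion [x, y, z, w].
In Python, from bench import ctrl gives the robot as it stands.
- The arm moves only by the shell command python3 -m creep 'ROWS' [FORCE]. ROWS is JSON, a list of rows, each a list of 3 entries, a list of its own where there are three numbers: the shift along the world's x, y, z in cm, then the turn, a rotation vector about the world's x, y, z in degrees, then the finger opening in cm, from 0 to 8.54. In form: [[[x, y, z], [wx, wy, wz], hand], ...]. A call has 1 to 10 rows; each row is the pose to reach, as a shift and turn from the pose commanded when the call began; what a row does not reach only later rows make up. A row lasts 1/10 s, in which the tool goes at most 50 mm and 8.59 degrees, less where a joint would pass 70% of its speed; a pose out of reach is approached as far as the arm can. A call with a gripper value outside its range is refused whole. The fingers move at their own pace and stop on an object; FORCE is the grip in N (left out, the last holds). Time passes only in rows, so rows that repeat a pose let the fingers close. It gives the time, the measured TCP pose, the force and the opening at its end, in the units of the state.
- ctrl.state(): the state, without advancing time (a new reading comes with each control period).
- ctrl.snapshot(name): name is "scene" or "top" or "wrist"; returns the picture (420x560x3 uint8, red, green, blue); there is no depth.
- ctrl.camera_params(name): a dict with "fx", "fy", "cx", "cy" (pixels), "camera_from_world" (4x4, takes a point from world to camera coordinates); the wrist camera has in their place "hand_eye" (4x4, takes a point from camera to tool coordinates, whose origin is the TCP and whose axes are the tool frame's). Camera axes: x right, y up, looking along -z (the intrinsics and any distortion apply to the point x, -y, -z); pixel columns grow to the right and rows downward; lengths in m; the calibration is good to about 2 mm. A picture is of the moment at which its call begins: read the wrist's pose just before it. camera_params takes no time and is no camera call.
- ctrl.sign_off(): hands the job in, once; it reports no verdict.
Trained networks look in the newest picture that a camera, given by its name, has taken for a name from the list of things; names that differ only in an ending like _2 or _b are one class to them, and where a whole thing is asked for, a point or a joint stands for the part that bears it (a point fixed in the world has none). Each returns a list of dicts, best first, with "score" (0 to 1); they miss things now and then, are a little off and sometimes report something else, mostly with a low value. They report only what shows in the picture. A call takes as long as a camera call. They do not tell look-alikes from the thing itself.
- ctrl.find_in(name, camera): "xyz" ([x, y, z] in m, in world coordinates, good to about 4 mm: the middle of the surface that is visible of it).
The state is a dict: "time": time; "joint_positions": joint angles; "joint_velocities": joint speeds; "tau": joint torques, N m; "position": TCP position; "orientation": TCP orientation; "ft_force": force on the tool from outside, world axes, zero at the start; "wrist_torque": the same for the moment, N m; "opening": finger opening in m.
Only numpy, scipy, OpenCV 4.12 (cv2) and the standard library are available. Lean on these libraries where they do the work, as an engineer would, in place of code of your own. Each camera call takes 0.05 s, during which the arm holds its last target. There are 200 camera calls.

## Working session

There is one attempt and no reset: what is moved stays moved. The work goes in short steps, Python scripts to look and compute and a shell command to move; the robot and the scene stay as the last step left them, time stands still between calls to the robot, and variables do not carry over. Pictures are saved under pics/ and viewed, on a budget of 10 in all, crops included, one or two more only if the job needs it, and the job is handed in when it is done.

```bash
ls; mkdir -p pics
python3 - <<'E'
from bench import ctrl
import cv2, numpy as np
s=ctrl.state(); print(s['time'],s['position'],s['orientation'],s['opening'])
a=ctrl.snapshot('top'); 
for n in ['cradle','green_filter','separator','amber_filter','blue_filter']:
    for d in ctrl.find_in(n,'top')[:4]: print(n,np.round(d['xyz'],3),round(d['score'],2))
b=ctrl.snapshot('scene')
cv2.imwrite('pics/top.png',cv2.resize(a[:,:,::-1],(800,600)));cv2.imwrite('pics/scene.png',b[:,:,::-1])
p=ctrl.camera_params('top');print(p)
print(ctrl.camera_params('wrist'))
E
```

```text
pics
0.0 [ 0.18034556 -0.59827099  0.40392551] [-0.1032534   0.70003318 -0.69905095  0.10305365] 0.08526246210684878
cradle [0.575 0.01  0.045] 0.68
green_filter [0.538 0.012 0.024] 0.76
separator [ 0.439 -0.228  0.021] 0.8
amber_filter [ 0.545 -0.126  0.008] 0.94
amber_filter [ 0.63  -0.264  0.025] 0.86
amber_filter [ 0.329 -0.087  0.01 ] 0.84
amber_filter [ 0.378 -0.363  0.001] 0.77
blue_filter [0.544 0.274 0.029] 0.88
{'fx': 541.1438159923, 'fy': 541.1438159923, 'cx': 283.1438982090672, 'cy': 210.9257475790875, 'camera_from_world': array([[ 0.00142748, -0.99999168,  0.00382028, -0.01388835],
       [ 0.99555012,  0.00178108,  0.09421674, -0.57156863],
       [-0.09422276,  0.00366879,  0.99554438, -1.359032  ],
       [ 0.        ,  0.        ,  0.        ,  1.        ]])}
{'fx': 291.1667850548591, 'fy': 291.1667850548591, 'cx': 281.2923856022388, 'cy': 207.41608160799674, 'hand_eye': array([[ 1.91829170e-04, -9.51750473e-01, -3.06872940e-01,
        -7.84052280e-02],
       [ 1.20483073e-03,  3.06872943e-01, -9.51749728e-01,
         3.08514361e-02],
       [ 9.99999256e-01, -1.87156588e-04,  1.20556540e-03,
        -4.47006836e-04],
       [ 0.00000000e+00,  0.00000000e+00,  0.00000000e+00,
         1.00000000e+00]])}
```

View pics/top.png

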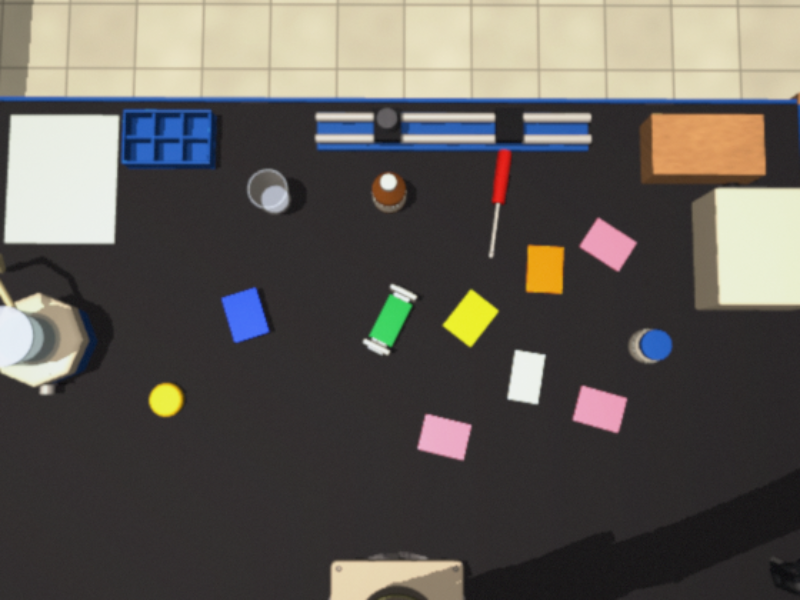

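View pics/scene.png

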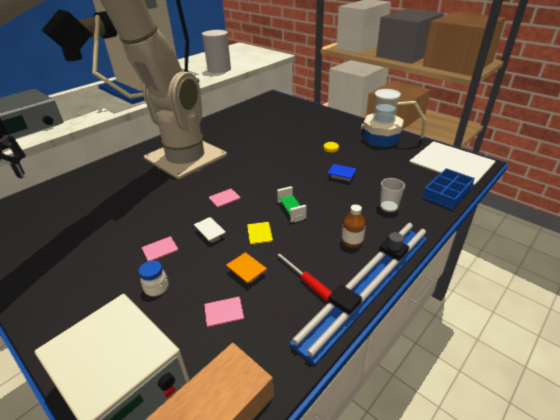

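The top view (800x600) shows the cradle with the green filter at (391,320) and the white separator at (527,377). The true amber (orange) filter is at (545,269). Its look-alikes are the yellow plate (471,318) and the pink plates (608,244), (600,409) and (444,437), and the orange one is the right choice by description. The scene view agrees: amber is the thick orange plate at (247,268). Next is a fitting helper and a coarse measurement.

```bash
cat > h.py <<'E'
import numpy as np, cv2
from bench import ctrl
from scipy.optimize import least_squares
from scipy.spatial.transform import Rotation as R
HSV={'amber':((8,150,90),(22,255,255)),'green':((50,120,60),(80,255,255)),'white':((0,0,120),(179,60,255))}
def shot(cam):
    s=ctrl.state(); img=ctrl.snapshot(cam); p=ctrl.camera_params(cam)
    if cam=='wrist':
        T=np.eye(4);T[:3,:3]=R.from_quat(s['orientation']).as_matrix();T[:3,3]=s['position']
        C=np.linalg.inv(T@p['hand_eye'])
    else: C=p['camera_from_world']
    return img,p,C
def proj(P,p,C):
    q=np.asarray(P)@C[:3,:3].T+C[:3,3]
    return np.c_[p['cx']+p['fx']*q[:,0]/-q[:,2],p['cy']+p['fy']*q[:,1]/q[:,2]]
def box(x,y,yaw,c,size,z0):
    pts=np.array([[sx,sy,sz] for sx in(-.5,.5) for sy in(-.5,.5) for sz in(0,1)])*size+[c[0],c[1],z0]
    return pts@R.from_euler('z',yaw).as_matrix().T+[x,y,0]
def feat(mask):
    m=cv2.moments(mask,False); a=m['m00']
    return np.array([m['m10']/a,m['m01']/a,m['mu20']/a/30,m['mu11']/a/30,m['mu02']/a/30])
def model(v,boxes,p,C,shape,up=4):
    m=np.zeros((shape[0]*up,shape[1]*up),np.uint8)
    for b in boxes:
        h=cv2.convexHull(proj(box(*v,*b),p,C).astype(np.float32))
        cv2.fillConvexPoly(m,np.round((h*up+(up-1)/2)*16).astype(np.int32),255,shift=4)
    return cv2.resize(m,shape[::-1],interpolation=cv2.INTER_AREA).astype(np.float32)/255
PL={'separator':('white',[((0,0),(.088,.054,.005),.02)]),'amber':('amber',[((0,0),(.084,.064,.006),.02)]),
 'green':('green',[((0,0),(.084,.044,.006),.02)]),
 'sep_in':('white',[((0,0),(.088,.054,.005),.026)]),
 'cradle':('white',[((sx,0),(.008,.05,.048),0) for sx in(-.054,.054)])}
def fit(name,sh,guess):
    """x,y,yaw of the thing, by matching silhouette moments"""
    img,p,C=sh; col,boxes=PL[name]
    m=cv2.inRange(cv2.cvtColor(img,cv2.COLOR_RGB2HSV),*HSV[col])
    roi=cv2.dilate((model(guess,boxes,p,C,m.shape)>.1).astype(np.uint8),np.ones((25,25)))
    m=(m>0)&(roi>0); f=feat(m.astype(np.float32))
    r=least_squares(lambda v:feat(model(v,boxes,p,C,m.shape))-f,guess,x_scale=(.01,.01,.1),diff_step=(.005,.005,.02))
    mm=model(r.x,boxes,p,C,m.shape)>.5
    print(name,'xy cm',np.round(r.x[:2]*100,2),'yaw deg',round(np.degrees(r.x[2]),1),'IoU',round((mm&m).sum()/(mm|m).sum(),3))
    return r.x
def tool():
    s=ctrl.state(); M=R.from_quat(s['orientation']).as_matrix(); z=M[:,2]
    print('t',round(s['time'],2),'TCP cm',np.round(s['position']*100 if isinstance(s['position'],np.ndarray) else np.array(s['position'])*100,2),'jaw yaw',round(np.degrees(np.arctan2(z[1],z[0])),1),'down',np.round(M[:,1],3),'open',round(s['opening']*100,2),'F',np.round(s['ft_force'],1))
E
python3 - <<'E'
from h import *
tool(); sh=shot('top')
fit('cradle',sh,(.538,.012,-.43)); fit('green',sh,(.538,.012,-.43)); fit('separator',sh,(.439,-.228,-.1)); fit('amber',sh,(.63,-.264,0.))
print(np.round(R.from_quat(ctrl.state()['orientation']).as_matrix(),2), np.round(ctrl.camera_params('wrist')['hand_eye'][:3,2],2))
i=sh[0][130:310,330:450]; cv2.imwrite('pics/crop.png',cv2.resize(i[:,:,::-1],None,fx=3,fy=3))
E
```

```text
t 0.35 TCP cm [ 18.04 -59.84  40.46] jaw yaw -73.2 down [-0.  0. -1.] open 8.54 F [-0.2 -0.9  1. ]
cradle xy cm [52.9   1.92] yaw deg -25.5 IoU 0.114
green xy cm [53.85  1.23] yaw deg -27.5 IoU 0.911
separator xy cm [ 43.8  -22.92] yaw deg -8.9 IoU 0.972
amber xy cm [ 63.17 -26.55] yaw deg 0.0 IoU 0.918
[[-0.96  0.    0.29]
 [-0.29  0.   -0.96]
 [-0.   -1.   -0.  ]] [-0.31 -0.95  0.  ]
```

View pics/crop.png

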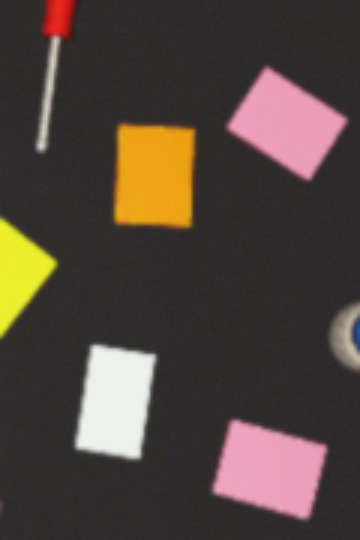

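The crop confirms one solid orange plate at (155,176), nearly aligned with x. The white separator is at (115,402), and the pink pieces are clearly different. Hovering above the separator.

```bash
python3 - <<'E'
s=open('h.py').read()
s=s.replace("lambda v:feat(model(v,boxes,p,C,m.shape))-f,guess,x_scale=(.01,.01,.1),diff_step=(.005,.005,.02))",
"lambda d:feat(model(guess+d*S,boxes,p,C,m.shape))-f,np.full(3,.1),diff_step=1.)")
s=s.replace("    img,p,C=sh; col","    guess=np.array(guess,float); S=np.array((.01,.01,.1)); img,p,C=sh; col")
s=s.replace("    mm=model(r.x","    r.x=guess+r.x*S\n    mm=model(r.x")
open('h.py','w').write(s)
E
python3 -m creep '[[[2.6,3.7,-1],[0,0,-3],8.54],[[5.2,7.4,-2],[0,0,-6],8.54],[[7.8,11.1,-3],[0,0,-9],8.54],[[10.4,14.8,-4],[0,0,-12],8.54],[[13,18.5,-5],[0,0,-15],8.54],[[15.6,22.2,-6],[0,0,-18],8.54],[[18.2,25.9,-7],[0,0,-21],8.54],[[20.8,29.6,-8],[0,0,-24],8.54],[[23.4,33.3,-9],[0,0,-26],8.54],[[25.8,36.9,-10],[0,0,-25.7],8.54]]' 60
python3 -m creep '[[[0,0,0],[0,0,0],8.54],[[0,0,0],[0,0,0],8.54],[[0,0,0],[0,0,0],8.54]]'
python3 - <<'E'
from h import *
tool(); sh=shot('wrist')
fit('separator',sh,(.438,-.229,-.155)); fit('amber',sh,(.632,-.2655,-.03)); fit('cradle',sh,(.538,.012,-.47)); fit('green',sh,(.538,.012,-.47))
cv2.imwrite('pics/w1.png',sh[0][:,:,::-1])
E
```

```text
time: 1.4
position: [0.4393, -0.2276, 0.3047]
orientation: [-0.056, -0.705, 0.705, 0.055]
ft_force: [1.3, -0.6, 0.5]
opening: 0.0853
time: 1.7
position: [0.4379, -0.2304, 0.3049]
orientation: [-0.056, -0.705, 0.705, 0.055]
ft_force: [-0.2, -0.4, 0.4]
opening: 0.085
t 1.7 TCP cm [ 43.79 -23.04  30.49] jaw yaw -99.0 down [-0.    -0.001 -1.   ] open 8.5 F [-0.2 -0.4  0.4]
separator xy cm [ 43.72 -22.85] yaw deg -9.4 IoU 0.977
amber xy cm [ 63.14 -26.43] yaw deg -2.9 IoU 0.986Traceback (most recent call last):
  File "<stdin>", line 3, in <module>
  File "h.py", line 37, in fit
    m=(m>0)&(roi>0); f=feat(m.astype(np.float32))
                       ~~~~^^^^^^^^^^^^^^^^^^^^^^
  File "h.py", line 21, in feat
    return np.array([m['m10']/a,m['m01']/a,m['mu20']/a/30,m['mu11']/a/30,m['mu02']/a/30])
                     ~~~~~~~~^~
ZeroDivisionError: float division by zero
```

```bash
python3 -m creep '[[[0,0.1,-2.5],[0,0,-0.4],8.54],[[0,0.1,-5],[0,0,-0.4],8.54],[[-0.1,0.1,-7.5],[0,0,-0.4],8.54],[[-0.1,0.1,-9.5],[0,0,-0.4],8.54],[[-0.1,0.1,-11.5],[0,0,-0.4],8.54],[[-0.1,0.1,-12.6],[0,0,-0.4],8.54],[[-0.1,0.1,-13.1],[0,0,-0.4],8.54],[[-0.1,0.1,-13.1],[0,0,-0.4],8.54],[[-0.1,0.1,-13.1],[0,0,-0.4],8.54]]' 
python3 -m creep '[[[0,0,0],[0,0,0],4.8],[[0,0,0],[0,0,0],4.8],[[0,0,0],[0,0,0],4.8],[[0,0,0],[0,0,0],4.8],[[0,0,0],[0,0,0],4.8],[[0,0,0],[0,0,0],4.8],[[0,0,0],[0,0,0],4.8],[[0,0,0],[0,0,0],4.8]]' 40
```

```text
time: 2.65
position: [0.4377, -0.2288, 0.1745]
orientation: [-0.058, -0.705, 0.705, 0.057]
ft_force: [1.0, -0.7, -0.6]
opening: 0.0853
time: 3.45
position: [0.4377, -0.2285, 0.1745]
orientation: [-0.058, -0.705, 0.705, 0.057]
ft_force: [-1.7, 0.8, 6.9]
opening: 0.053
```

```bash
python3 -m creep '[[[0,0,1],[0,0,0],4.8],[[0,0,3.5],[0,0,0],4.8],[[0,0,7],[0,0,0],4.8],[[0.5,3,10],[0,0,0],4.8],[[1,6,13],[0,0,0],4.8],[[1.5,9,15],[0,0,0],4.8],[[2,12,16],[0,0,0],4.8],[[2,14,16],[0,0,0],4.8],[[2,14,16],[0,0,0],4.8],[[2,14,16],[0,0,0],4.8]]'
python3 - <<'E'
from h import *
tool(); sh=shot('wrist'); cv2.imwrite('pics/w2.png',sh[0][:,:,::-1])
fit('green',sh,(.538,.012,-.47)); fit('cradle',sh,(.538,.012,-.47))
E
```

```text
time: 4.45
position: [0.4573, -0.0884, 0.3342]
orientation: [-0.057, -0.705, 0.705, 0.057]
ft_force: [-0.1, 0.3, -1.0]
opening: 0.053
t 4.45 TCP cm [45.73 -8.84 33.42] jaw yaw -99.3 down [ 0.    -0.001 -1.   ] open 5.3 F [-0.1  0.3 -1. ]
green xy cm [53.83  1.36] yaw deg -27.0 IoU 0.968
cradle xy cm [55.26  1.08] yaw deg -29.1 IoU 0.051
```

View pics/w2.png

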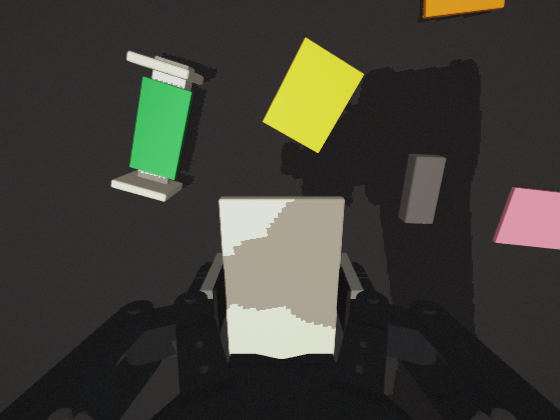

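The picture shows the separator held squarely at (282,275). The cradle's stops are at (158,66) and (147,186), with the green plate between them at (160,128). The stop fit failed, so I'm refitting on all bright non-green pixels of the cradle (stops plus bar ends), with the green plate masked out.

```bash
cat >> h.py <<'E'
def fit_cradle(sh,g,out=None):
    """cradle pose from its bright, non-green pixels, g = measured green pose (its start)"""
    img,p,C=sh; g=np.array(g); S=np.array((.01,.01,.1)); shp=img.shape[:2]
    stops=PL['cradle'][1]; bar=[((0,0),(.124,.03,.02),0)]
    gm=model(g,PL['green'][1],p,C,shp)
    mod=lambda v:np.maximum(model(v,bar,p,C,shp)*(1-gm),model(v,stops,p,C,shp))
    hsv=cv2.cvtColor(img,cv2.COLOR_RGB2HSV)
    roi=cv2.dilate((mod(g)>.1).astype(np.uint8),np.ones((17,17)))
    m=((hsv[...,2]>75)&(hsv[...,1]<90)&(roi>0))
    m=cv2.morphologyEx(m.astype(np.uint8),cv2.MORPH_OPEN,np.ones((2,2)))
    f=feat(m.astype(np.float32))
    r=least_squares(lambda d:feat(mod(g+d*S))-f,np.full(3,.1),diff_step=1.); v=g+r.x*S
    mm=mod(v)>.5
    print('cradle xy cm',np.round(v[:2]*100,2),'yaw',round(np.degrees(v[2]),1),'IoU',round((mm&(m>0)).sum()/(mm|(m>0)).sum(),3))
    if out:
        o=img[:,:,::-1].copy(); o[m>0]=(255,0,255)
        for b in bar+stops: cv2.polylines(o,[np.int32(cv2.convexHull(proj(box(*v,*b),p,C).astype(np.float32)))],True,(255,255,0))
        c=proj([[*v[:2],.03]],p,C)[0].astype(int)
        cr=lambda a:a[max(c[1]-100,0):c[1]+100,max(c[0]-100,0):c[0]+100]
        cv2.imwrite(out,cv2.resize(np.hstack([cr(img[:,:,::-1]),cr(o)]),None,fx=2,fy=2))
    return v
E
python3 - <<'E'
from h import *
sh=shot('wrist'); fit_cradle(sh,(.5383,.0136,-.471),'pics/c1.png')
sh=shot('top'); fit_cradle(sh,(.5385,.0123,-.48))
E
```

```text
cradle xy cm [53.82  1.37] yaw -25.8 IoU 0.901
cradle xy cm [53.72  1.22] yaw -25.9 IoU 0.847
```

View pics/c1.png

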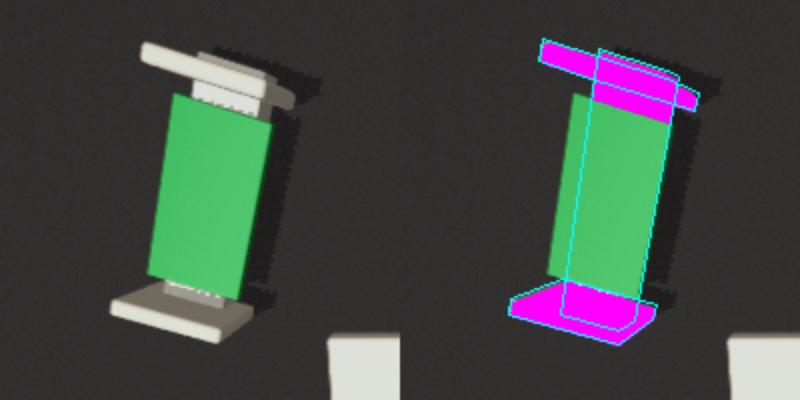

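The overlay matches both stops and the bar: cradle at (53.8, 1.35) cm, yaw −25.8°, with the top camera agreeing to 1.5 mm. Carrying the separator over it.

```bash
python3 -m creep '[[[1.6,2,-1],[0,0,-3.3],4.8],[[3.2,4,-2],[0,0,-6.6],4.8],[[4.8,6,-3],[0,0,-9.9],4.8],[[6.4,8,-4],[0,0,-13.2],4.8],[[8.1,10.2,-6],[0,0,-16.5],4.8],[[8.1,10.2,-8],[0,0,-16.5],4.8],[[8.1,10.2,-10],[0,0,-16.5],4.8],[[8.1,10.2,-10],[0,0,-16.5],4.8],[[8.1,10.2,-10],[0,0,-16.5],4.8],[[8.1,10.2,-10],[0,0,-16.5],4.8]]'
python3 - <<'E'
from h import *
tool(); sh=shot('wrist'); cv2.imwrite('pics/w3.png',sh[0][:,:,::-1])
E
```

```text
time: 5.6
position: [0.5389, 0.0132, 0.2349]
orientation: [0.159, 0.689, -0.689, -0.158]
ft_force: [0.4, 0.2, 0.2]
opening: 0.0529
t 5.6 TCP cm [53.89  1.32 23.49] jaw yaw -115.9 down [ 0.001 -0.    -1.   ] open 5.29 F [0.4 0.2 0.2]
```

View pics/w3.png

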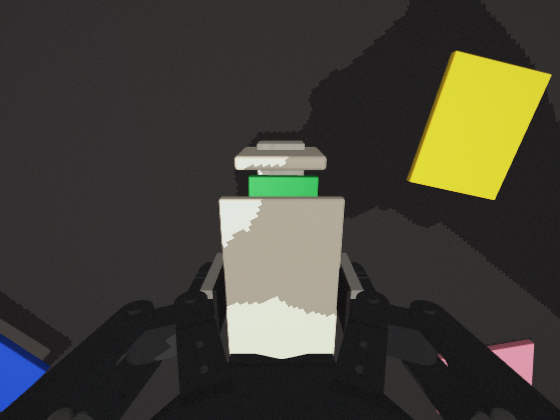

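The separator at (282,275) is lined up with the far stop at (281,160) and the green plate at (283,186). Descending.

```bash
python3 -m creep '[[[-0.05,0,-1.5],[0,0,0],4.8],[[-0.05,0,-3],[0,0,0],4.8],[[-0.05,0,-4.2],[0,0,0],4.8],[[-0.05,0,-4.8],[0,0,0],4.8],[[-0.05,0,-5],[0,0,0],4.8],[[-0.05,0,-5.15],[0,0,0],4.8],[[-0.05,0,-5.25],[0,0,0],4.8],[[-0.05,0,-5.25],[0,0,0],4.8],[[-0.05,0,-5.25],[0,0,0],4.8]]' 
python3 -m creep '[[[0,0,-0.05],[0,0,0],4.8],[[0,0,-0.1],[0,0,0],4.8],[[0,0,-0.1],[0,0,0],4.8]]'
```

```text
time: 6.55
position: [0.5381, 0.0136, 0.1816]
orientation: [-0.158, -0.689, 0.689, 0.158]
ft_force: [0.5, 0.2, -1.0]
opening: 0.0529
time: 6.85
position: [0.538, 0.0136, 0.1805]
orientation: [-0.158, -0.689, 0.689, 0.158]
ft_force: [-1.8, 0.5, 3.4]
opening: 0.0532
```

Contact at about 3 N. Releasing, then lifting slowly to clear the stops.

```bash
python3 -m creep '[[[0,0,0],[0,0,0],6],[[0,0,0],[0,0,0],7],[[0,0,0],[0,0,0],8],[[0,0,0],[0,0,0],8.54],[[0,0,0],[0,0,0],8.54],[[0,0,0],[0,0,0],8.54],[[0,0,2],[0,0,0],8.54],[[0,0,6],[0,0,0],8.54],[[0,0,10],[0,0,0],8.54]]' 
python3 -m creep '[[[0,0,2],[0,0,0],8.54],[[0,0,3],[0,0,0],8.54],[[0,0,3],[0,0,0],8.54],[[0,0,3],[0,0,0],8.54]]'
python3 - <<'E'
from h import *
tool(); sh=shot('wrist'); cv2.imwrite('pics/w4.png',sh[0][:,:,::-1])
fit('amber',sh,(.6314,-.2643,-.05))
sh=shot('top'); cv2.imwrite('pics/t4.png',sh[0][:,:,::-1])
E
```

```text
time: 7.75
position: [0.5375, 0.0137, 0.281]
orientation: [-0.157, -0.689, 0.689, 0.158]
ft_force: [0.1, -0.8, -0.5]
opening: 0.0852
time: 8.15
position: [0.5376, 0.0135, 0.309]
orientation: [-0.157, -0.689, 0.689, 0.159]
ft_force: [0.2, 0.6, -0.2]
opening: 0.0857
t 8.15 TCP cm [53.76  1.35 30.9 ] jaw yaw -115.8 down [-0.002 -0.    -1.   ] open 8.57 F [ 0.2  0.6 -0.2]
amber xy cm [ 63.1  -26.49] yaw deg -3.0 IoU 1.0
```

View pics/w4.png

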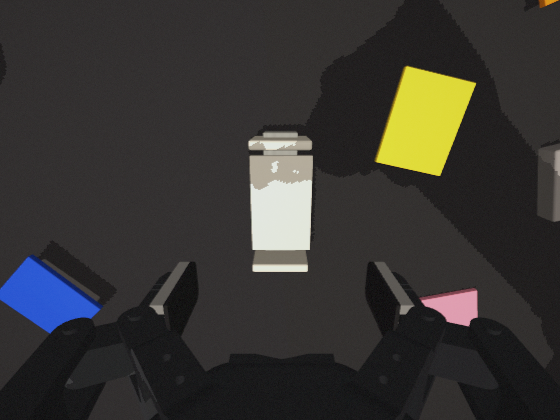

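The separator lies square between the stops (columns 250–313, rows 155–250). Checking its predicted outline numerically before going on.

Run:
```python
from h import *
img,p,C=shot('wrist')
c=(.538,.0136,-.450)
q=proj(box(*c,(0,0),(.088,.054,.005),.026),p,C); print('sep top corners',np.round(q[1::2],1).tolist())
for b in PL['cradle'][1]: print('stop top',np.round(proj(box(*c,*b),p,C)[1::2],1).tolist())
g=cv2.cvtColor(img,cv2.COLOR_RGB2GRAY)
print(g[130:165,281].tolist()); print(g[240:278,281].tolist()); print(g[225,244:256].tolist(),g[225,305:318].tolist())
```

```text
sep top corners [[310.0, 249.4], [252.2, 249.5], [313.1, 154.6], [248.9, 154.7]]
stop top [[309.0, 272.1], [253.1, 272.1], [309.3, 264.1], [252.9, 264.2]]
stop top [[313.0, 149.9], [248.9, 149.9], [313.4, 139.4], [248.5, 139.4]]
[45, 107, 132, 166, 167, 168, 165, 127, 112, 120, 187, 215, 227, 228, 228, 227, 217, 168, 159, 145, 148, 167, 166, 164, 150, 140, 171, 173, 172, 172, 173, 172, 172, 173, 172]
[229, 228, 228, 228, 228, 228, 228, 228, 227, 206, 132, 112, 112, 113, 113, 112, 113, 113, 114, 113, 114, 113, 112, 119, 175, 211, 227, 228, 227, 226, 224, 178, 52, 51, 51, 50, 49, 53]
[52, 50, 49, 51, 51, 48, 50, 143, 227, 228, 228, 228] [228, 228, 228, 227, 225, 198, 34, 35, 49, 50, 50, 51, 50]
```

The outline matches the prediction to within 1 px (about 1 mm), so step 1 is placed. On to the amber filter.

```bash
python3 -m creep '[[[1.2,-3.5,0],[0,0,3],8.54],[[2.4,-7,0],[0,0,6],8.54],[[3.6,-10.5,0],[0,0,9],8.54],[[4.8,-14,0],[0,0,12],8.54],[[6,-17.5,0],[0,0,15],8.54],[[7.2,-21,-0.5],[0,0,18],8.54],[[8.4,-24.5,-1],[0,0,21],8.54],[[9.35,-27.85,-1.5],[0,0,22.8],8.54],[[9.35,-27.85,-1.5],[0,0,22.8],8.54],[[9.35,-27.85,-1.5],[0,0,22.8],8.54]]' 
python3 -m creep '[[[0,0,0],[0,0,0],8.54],[[0,0,0],[0,0,0],8.54]]'
python3 - <<'E'
from h import *
tool(); sh=shot('wrist'); cv2.imwrite('pics/w5.png',sh[0][:,:,::-1])
fit('amber',sh,(.6312,-.2645,-.05))
E
```

```text
time: 9.3
position: [0.6312, -0.2655, 0.2935]
orientation: [0.018, 0.707, -0.706, -0.02]
ft_force: [-0.2, 0.8, 0.2]
opening: 0.0856
time: 9.5
position: [0.6316, -0.2634, 0.2953]
orientation: [0.018, 0.707, -0.707, -0.018]
ft_force: [0.2, -0.7, -0.7]
opening: 0.0852
t 9.5 TCP cm [ 63.16 -26.34  29.53] jaw yaw -92.9 down [ 0.  0. -1.] open 8.52 F [ 0.2 -0.7 -0.7]
amber xy cm [ 62.22 -26.92] yaw deg -23.3 IoU 0.581
```

View pics/w5.png

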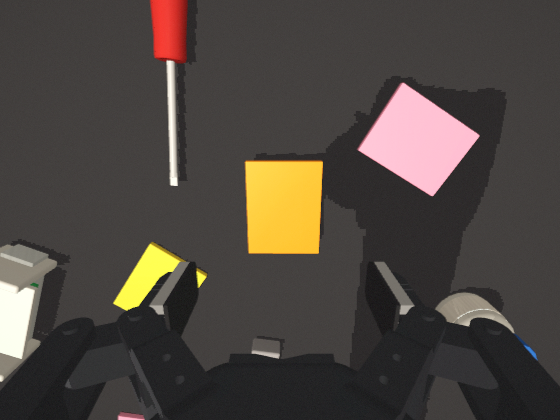

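Amber is centred at (284,207), square to the jaws, with nothing in the fingers' way; the screwdriver tip at (174,185) is clear. The fit's number (yaw −23°, IoU 0.58) disagrees with the picture, so I'm checking it with a plain rectangle before reaching.

Run:
```python
from h import *
img,p,C=shot('wrist')
m=cv2.inRange(cv2.cvtColor(img,cv2.COLOR_RGB2HSV),*HSV['amber']); n,_,st,ce=cv2.connectedComponentsWithStats(m)
print([(s.tolist(),np.round(c,1).tolist()) for s,c in zip(st,ce) if s[4]>50])
q=proj(box(.6312,-.2646,np.radians(-3),(0,0),(.084,.064,.006),.02),p,C); print(np.round(q[1::2],1).tolist())
fit('amber',(img,p,C),(.633,-.262,-.06))
```

```text
[([0, 0, 560, 420, 230304], [279.3, 209.4]), ([244, 160, 79, 94, 4853], [289.7, 215.3])]
[[318.3, 253.2], [247.8, 253.1], [322.5, 160.5], [244.3, 160.4]]
amber xy cm [ 62.22 -26.92] yaw deg -21.5 IoU 0.583
```

The mask was only partial (a lighting threshold), which explains the bad fit. The outline predicted from the earlier pose (63.12, −26.46 cm, yaw −3°) matches the picture within 1–2 px. Descending and gripping at 28 N.

```bash
python3 -m creep '[[[0,-0.1,-2.5],[0,0,0],8.54],[[0,-0.1,-5],[0,0,0],8.54],[[0,-0.1,-7.5],[0,0,0],8.54],[[0,-0.1,-9.5],[0,0,0],8.54],[[0,-0.1,-11],[0,0,0],8.54],[[0,-0.1,-11.7],[0,0,0],8.54],[[0,-0.1,-12.1],[0,0,0],8.54],[[0,-0.1,-12.1],[0,0,0],8.54],[[0,-0.1,-12.1],[0,0,0],8.54]]' 28
python3 -m creep '[[[0,0,0],[0,0,0],7.8],[[0,0,0],[0,0,0],7.2],[[0,0,0],[0,0,0],6.8],[[0,0,0],[0,0,0],6.5],[[0,0,0],[0,0,0],6.2],[[0,0,0],[0,0,0],6.0],[[0,0,0],[0,0,0],5.8],[[0,0,0],[0,0,0],5.8],[[0,0,0],[0,0,0],5.8]]' 28
```

```text
time: 10.5
position: [0.6318, -0.266, 0.1752]
orientation: [-0.019, -0.707, 0.707, 0.018]
ft_force: [-0.5, -0.6, 0.6]
opening: 0.0855
time: 11.4
position: [0.6315, -0.2659, 0.1746]
orientation: [-0.019, -0.707, 0.707, 0.019]
ft_force: [-1.1, -0.0, 6.2]
opening: 0.0635
```

Gripped at 63.5 mm. Lifting and looking in the same go.

```bash
python3 -m creep '[[[0,0,0.5],[0,0,0],5.8],[[0,0,1.5],[0,0,0],5.8],[[0,0,3.5],[0,0,0],5.8],[[0,0,6],[0,0,0],5.8],[[0,0,8.5],[0,0,0],5.8],[[0,0,11],[0,0,0],5.8],[[0,0,12],[0,0,0],5.8],[[0,0,12],[0,0,0],5.8]]'
python3 -m creep '[[[-0.8,2.4,0],[0,0,-2],5.8],[[-1.8,5.4,0],[0,0,-4.5],5.8],[[-2.9,8.7,0],[0,0,-7.2],5.8],[[-4,12,0],[0,0,-10],5.8],[[-5.1,15.3,0],[0,0,-12.7],5.8],[[-6.2,18.6,0],[0,0,-15.4],5.8],[[-7.3,21.9,0],[0,0,-18.1],5.8],[[-8.3,25,0],[0,0,-20.6],5.8],[[-9,27,-1],[0,0,-22.3],5.8],[[-9.35,27.95,-2.5],[0,0,-22.9],5.8]]'
python3 -m creep '[[[0,0,-1.5],[0,0,0],5.8],[[0,0,-3],[0,0,0],5.8],[[0,0,-3],[0,0,0],5.8],[[0,0,-3],[0,0,0],5.8]]'
python3 - <<'E'
from h import *
tool(); sh=shot('wrist'); cv2.imwrite('pics/w6.png',sh[0][:,:,::-1])
E
```

```text
time: 12.2
position: [0.6318, -0.266, 0.296]
orientation: [-0.02, -0.706, 0.707, 0.018]
ft_force: [0.1, -0.6, -1.7]
opening: 0.0635
time: 13.2
position: [0.537, 0.016, 0.2684]
orientation: [0.158, 0.689, -0.689, -0.158]
ft_force: [0.6, -0.5, -0.8]
opening: 0.0632
time: 13.6
position: [0.538, 0.0127, 0.2387]
orientation: [-0.159, -0.689, 0.689, 0.159]
ft_force: [0.2, -0.3, -0.6]
opening: 0.0634
t 13.6 TCP cm [53.8   1.27 23.87] jaw yaw -116.0 down [-0.001  0.    -1.   ] open 6.34 F [ 0.2 -0.3 -0.6]
```

View pics/w6.png

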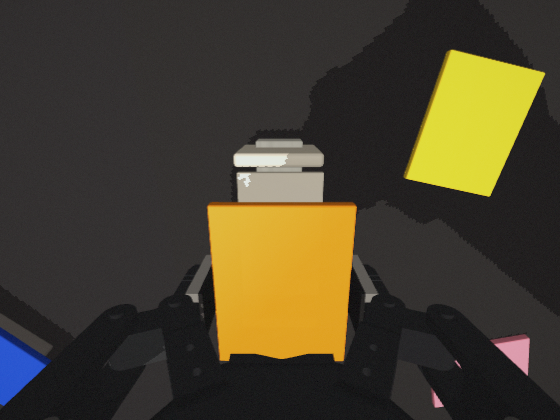

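Amber is held squarely at (282,280), with the separator at (280,187) and the far stop at (279,158). I'm correcting 1 mm to the left while descending.

```bash
python3 -m creep '[[[0.05,0.1,-1.2],[0,0,0],5.8],[[0.05,0.1,-2.4],[0,0,0],5.8],[[0.05,0.1,-3.4],[0,0,0],5.8],[[0.05,0.1,-4.1],[0,0,0],5.8],[[0.05,0.1,-4.6],[0,0,0],5.8],[[0.05,0.1,-4.9],[0,0,0],5.8],[[0.05,0.1,-5],[0,0,0],5.8],[[0.05,0.1,-5],[0,0,0],5.8],[[0.05,0.1,-5],[0,0,0],5.8]]'
python3 -m creep '[[[0,0,-0.05],[0,0,0],5.8],[[0,0,-0.1],[0,0,0],5.8],[[0,0,-0.15],[0,0,0],5.8],[[0,0,-0.15],[0,0,0],5.8]]'
```

```text
time: 14.55
position: [0.5385, 0.0146, 0.1895]
orientation: [-0.159, -0.689, 0.689, 0.158]
ft_force: [-0.3, 0.1, -0.5]
opening: 0.0637
time: 14.95
position: [0.5384, 0.0146, 0.1877]
orientation: [-0.159, -0.689, 0.689, 0.159]
ft_force: [-0.1, 0.1, -1.1]
opening: 0.063
```

```bash
python3 -m creep '[[[0,0,-0.05],[0,0,0],5.8],[[0,0,-0.1],[0,0,0],5.8],[[0,0,-0.1],[0,0,0],5.8]]'
python3 -m creep '[[[0,0,-0.05],[0,0,0],5.8],[[0,0,-0.05],[0,0,0],5.8],[[0,0,-0.05],[0,0,0],5.8]]'
```

```text
time: 15.25
position: [0.5384, 0.0146, 0.1866]
orientation: [-0.159, -0.689, 0.689, 0.159]
ft_force: [0.2, -1.5, -0.2]
opening: 0.0637
time: 15.55
position: [0.5384, 0.0146, 0.1862]
orientation: [-0.159, -0.689, 0.689, 0.159]
ft_force: [-0.3, 1.0, -1.2]
opening: 0.0633
```

```bash
python3 -m creep '[[[0,0,-0.05],[0,0,0],5.8],[[0,0,-0.05],[0,0,0],5.8],[[0,0,-0.05],[0,0,0],5.8]]'
python3 -m creep '[[[0,0,-0.04],[0,0,0],5.8],[[0,0,-0.04],[0,0,0],5.8],[[0,0,-0.04],[0,0,0],5.8]]'
```

```text
time: 15.85
position: [0.5384, 0.0146, 0.1857]
orientation: [-0.159, -0.689, 0.689, 0.159]
ft_force: [0.4, -0.3, -1.0]
opening: 0.0631
time: 16.15
position: [0.5384, 0.0146, 0.1855]
orientation: [-0.159, -0.689, 0.689, 0.159]
ft_force: [-2.0, 0.5, 3.3]
opening: 0.063
```

Soft contact at about 4 N. Releasing, then straight up.

```bash
python3 -m creep '[[[0,0,0],[0,0,0],6.6],[[0,0,0],[0,0,0],7],[[0,0,0],[0,0,0],7.5],[[0,0,0],[0,0,0],8],[[0,0,0],[0,0,0],8.54],[[0,0,0],[0,0,0],8.54],[[0,0,0],[0,0,0],8.54],[[0,0,1],[0,0,0],8.54],[[0,0,3],[0,0,0],8.54],[[0,0,6],[0,0,0],8.54]]' 
python3 -m creep '[[[0,0,3],[0,0,0],8.54],[[0,0,6],[0,0,0],8.54],[[0,0,6.5],[0,0,0],8.54],[[0,0,6.5],[0,0,0],8.54],[[0,0,6.5],[0,0,0],8.54]]'
python3 - <<'E'
from h import *
tool(); img,p,C=sh=shot('wrist'); cv2.imwrite('pics/w7.png',img[:,:,::-1])
c=(.538,.0136,-.450)
print('expected amber top',np.round(proj(box(*c,(0,0),(.084,.064,.006),.031),p,C)[1::2],1).tolist())
m=cv2.inRange(cv2.cvtColor(img,cv2.COLOR_RGB2HSV),(5,130,60),(24,255,255)); k=max(cv2.findContours(m,0,2)[0],key=cv2.contourArea)
print('seen',cv2.boxPoints(cv2.minAreaRect(k)).round(1).tolist())
img,p,C=shot('top'); print('blue/beaker etc',[np.round(ctrl.find_in(n,'top')[0]['xyz'],3).tolist() for n in ('blue_filter','screwdriver')])
E
```

```text
time: 17.15
position: [0.5378, 0.0146, 0.2455]
orientation: [-0.158, -0.689, 0.689, 0.159]
ft_force: [-0.2, -0.5, 0.4]
opening: 0.0854
time: 17.65
position: [0.5381, 0.0145, 0.3097]
orientation: [-0.158, -0.689, 0.689, 0.159]
ft_force: [0.1, -0.3, -0.3]
opening: 0.085
t 17.65 TCP cm [53.81  1.45 30.97] jaw yaw -115.9 down [-0.001 -0.    -1.   ] open 8.5 F [ 0.1 -0.3 -0.3]
expected amber top [[317.5, 250.3], [247.7, 250.4], [321.1, 158.4], [243.8, 158.6]]
seen [[242.0, 159.0], [319.0, 159.0], [319.0, 251.0], [242.0, 251.0]]
blue/beaker etc [[0.547, 0.273, 0.032], [0.792, -0.185, 0.023]]
```

View pics/w7.png

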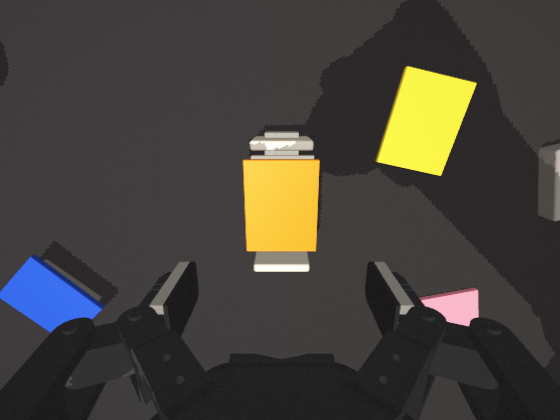

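Amber sits square between the stops at columns 242–319, rows 159–251. That is within 2 px (about 2 mm) of the centred prediction, with the separator's edge just showing below it at (282,157). Handing in.

```bash
python3 -c "
from bench import ctrl
print(ctrl.sign_off())"
```

```text
the job is handed in; nothing more can be done
None
```

The amber filter is in the cradle on top of the white separator, which lies on the green filter. I handed the job in at about 18 s of the 72 s allowed; the sign-off reports no verdict.

- **Separator:** I gripped it by its long sides and set it on the green filter with about 3 N at the wrist. After I let go, its outline in the wrist picture was within about 1 mm of centred and in line with the cradle.
- **Amber filter:** I chose the orange plate, not the yellow or pink ones, and gripped it with the force set to 28 N. It was lowered in half-millimetre steps until the wrist read about 3–4 N, then released. It sits square between the end stops, about 2 mm from centred sideways and 1 mm lengthwise.
- **Surroundings:** The blue filter was found within 4 mm of its starting position, which is about the network's own accuracy. The screwdriver was located only at the end, and I did not re-measure the bottle, beaker, jar or lens cap. The arm stayed well above them.

**Checks that failed or disagreed**
- The first fits of the cradle's end stops failed. I replaced them with a fit that matched the picture.
- One close-up fit of the amber filter gave a wrong angle because the colour mask was incomplete. I used the earlier pose instead, which matched the picture within 2 px.
- The two cameras differ by up to about 2 mm on the positions.

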